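# Turn a mower engine's flywheel just past compression and set its brake

### The arm

A 6-joint arm with a two-finger parallel gripper is mounted at the origin on the work surface. World frame = base frame: x ahead of the robot, y to its left, z up, the work surface at z = 0. Lengths are in mm, angles in rad, forces in N, time in s.
With the tool pointing down it reaches from about 350 to 975 mm from the base axis. Payload 7.1 kg.
Tool frame: the origin (TCP) lies at the very end of the fingers, on their centre line; the grasp point (between the pads) lies 19 mm behind it; z points along the fingers, y is the line along which they close (so a half turn about z gives the same grasp; the last joint's range is limited). The gripper opens to 88 mm and grips with 3 to 60 N. Pads are 20 mm wide; open, the fingers measure 115 mm over their backs; the gripper's body (75 mm by 178 mm) begins 61 mm behind the grasp point.
Start: joints at [1.313, 0.423, 1.63, -0, 1.089, -0.019], TCP at [147.804, 607.255, 222.675] pointing down, gripper open.
Joint ranges: [-3, 3], [-0.9, 2.11], [0.09, 2.58], [-1.31, 4.45], [0.11, 2.69], [-2.54, 2.54]. Speed limits (rad/s): [2.39, 2.39, 3.01, 3.14, 3.14, 3.14].

### API

Orientations are given as a rotation vector (axis times angle).
In Python, from workcell import get_obs, get_image, job, models gives the robot as it stands.
- The arm moves only by the tool jog_arm, never from a script. Its argument "increments" is one flat list of numbers, 7 for each row, row after row: the turn, a rotation vector about the tool's x, y, z in degrees, then the shift along the tool's x, y, z in mm, then the opening in per cent of the stroke, from 0 (shut) to 100 (fully open). A call has 1 to 12 rows; each row shifts and turns the commanded pose from where the row before left it, along the tool's axes as they then stand; what a row does not reach is not made up. A row lasts 1/8 s, in which the tool goes at most 62.5 mm and 10.7 degrees, less where a joint would pass 70% of its speed; a pose out of reach is approached as far as the arm can. A call is refused whole if a number of a shift passes 62.5 or a number of a turn 10.7, either way. A call with a gripper value outside its range is refused whole. The fingers move at their own pace and stop on an object; the grip force is fixed at half the most. Time passes only in rows, so rows that do not move let the fingers close. It gives the time, the measured TCP pose, the force, the opening and the grip force at its end, in the units of the state.
- get_obs(): the state, without advancing time (a new reading comes with each control period).
- get_image(name): name is "side" or "top"; returns a dict with "pixels" (400x640x3 uint8, blue, green, red), "depth" (400x640 float32, mm along the optical axis (not along the pixel's ray), 0 where there is no reading), "fx", "fy", "cx", "cy" (pixels), "cam_to_world" (4x4, takes a point from camera to world coordinates). Camera axes: x right, y up, looking along -z (the intrinsics and any distortion apply to the point x, -y, -z); pixel columns grow to the right and rows downward; lengths in mm; the calibration is good to about 2 mm. A picture is of the moment at which its call begins.
- job.close_job(): hands the job in; it is judged then, once.
Trained networks look in the newest picture that a camera, given by its name, has taken for a name from the list of things; names that differ only in an ending like _2 or _b are one class to them, and where a whole thing is asked for, a point or a joint stands for the part that bears it (a point fixed in the world has none). Each returns a list of dicts, best first, with "p" (0 to 1); they miss things now and then, are a little off and sometimes report something else, mostly with a low value. They report only what shows in the picture. A call takes as long as a camera call.
- models.look_for(target, camera): "centre" ([x, y, z] in mm, in world coordinates, good to about 4 mm: the middle of the surface that is visible of it).
- models.regions_of(target, camera): "region" (400x640 bool, what is visible of it).
The state is a dict: "t": time; "qpos": joint angles; "qvel": joint speeds; "joint_torque": joint torques, N m; "ee_pos": TCP position; "orientation": TCP orientation; "ft_force": force on the tool from outside, world axes, zero at the start; "moment": the same for the moment, N m; "width": finger opening in mm; "grasp_force": force on a finger pad.
Only numpy, scipy, OpenCV 4.12 (cv2) and the standard library are available. Lean on these libraries where they do the work, as an engineer would, in place of code of your own. Each camera call takes 0.05 s, during which the arm holds its last target. There are 200 camera calls.

### The job

The mower engine on the bench is to be set for its valve check: release the flywheel brake, then turn the bare flywheel slowly clockwise (seen from above) by its fins, feeling the compression build to a peak and fall away. Stop just past top dead centre - once it hardly pushes back and moves on more easily than before the compression began, and no more than about 30 degrees beyond the top - then set the brake again and leave the flywheel standing there. Go gently on the cast fins, never run on well past the top, and leave the other things on the bench and board where they lie.

Things in the scene. Friction and masses are not known exactly. Their poses are not given: they have to be found in the camera images.
- engine: vertical-shaft mower engine on a 360 x 340 mm board, fixed. Origin on the bench below the crankshaft axis; z up; x runs from the crankshaft along the cylinder to the open rocker box (away from the robot), y to the brake side (robot's left). Ignition coil beside the flywheel on the -y side: top 229 mm above the bench, 124 to 154 mm from the axis
- flywheel: cast flywheel, vertical axis. Origin on the axis at the disc's underside, 205 mm above the bench. Disc 216 mm across, top 225 mm above the bench. On it 12 upright radial fins 30 degrees apart: 8 mm thick, 68 to 104 mm from the axis, tops at 247 mm; own x axis along a fin; clear gap 39 mm at 90 mm out. Central cup 84 mm across, top 251 mm; shaft end to 267 mm. Brittle: keep grip and push under 40 N
- crank_top (a point): end of the crankshaft, on the flywheel's axis, 267 mm up. Push felt at the fins 90 mm out, brake released: drag 5 N while moving; from 55 degrees before top dead centre 9 N, peak 14 N about 30 before, 5 N at the top, 1.5 to 3 N from 10 to 35 beyond. Standing still, 1 to 4 N less is felt. Top lies 50 to 150 degrees clockwise of the start; fins do not show where. It stays where left
- brake (a joint): flywheel brake lever, rad: 0 = set (rubber shoe pressed on the flywheel's rim), 0.5 = fully released, shoe well clear. It swings level about point brake_pivot, counter-clockwise from above to release, and stays where it is put (stiff pivot): 10 to 12 N at the grip to release it, 1 to 4 N to set it
- brake_knob (a point): centre of the lever's red upright grip, 16 mm across, from 217 to 265 mm above the bench; this point at 241 mm, 65 mm from the pivot, free space all round but for the lever's flat arm below (top 223 mm). Brake set: it stands on the engine's +y side of the pivot; releasing takes it 32 mm to the engine's -x (towards the robot), setting back to +x
- brake_pivot (a point): point on the lever's vertical pivot axis, as high as point brake_knob
- feeler: bystander: folded feeler gauge, 105 x 20 x 8 mm, lying on the engine's board on its right; origin under its centre
- plug: bystander: loose spark plug, 60 mm long, lying on the engine's board on its left; origin on the bench side under its middle

How it is judged:
By the outcome, as a careful person would: the job done as asked, in the order asked, and still so for the second after the job is handed in, with the robot touching nothing.
It also fails if it takes over 72 s, if anything falls off the work surface, if the arm or the gripper's body presses on something with over 40 N, if the wrist force passes 120 N, or if a joint passes its speed limit or range.

## Working session

There is one attempt and no reset: what is moved stays moved. The work goes in short steps, Python scripts to look and compute and a tool call to move; the robot and the scene stay as the last step left them, time stands still between calls to the robot, and variables do not carry over. Pictures are saved under pics/ and viewed, at most 10 in all, crops included, and the job is handed in when it is done.

Besides the shell and the picture viewer there is one more tool, called after "Call:" as name(argument=value, ...) on one line, values as JSON. jog_arm: Moves the arm, as the interface text tells. Its arguments: {"type":"object","properties":{"increments":{"type":"array"}},"required":["increments"]}

```bash
mkdir -p pics; python3 - <<'E'
from workcell import get_obs,get_image,models
import cv2,numpy as np
o=get_obs();print({k:np.round(v,3) for k,v in o.items()})
for c in("top","side"):
    im=get_image(c);cv2.imwrite(f"pics/{c}0.png",im["pixels"]);np.savez(f"pics/{c}0.npz",**im)
    for t in("crank_top","brake_knob","brake_pivot","flywheel","engine","brake","feeler","plug"):
        print(c,t,[(round(r["p"],2),np.round(r["centre"],0)) for r in models.look_for(t,c)[:2]])
E
```

```text
{'t': np.float64(0.0), 'qpos': array([ 1.313,  0.424,  1.631,  0.   ,  1.089, -0.019]), 'qvel': array([ 0.   ,  0.001, -0.001,  0.001, -0.   , -0.   ]), 'joint_torque': array([ 1.0000e-03, -5.4462e+01, -2.7367e+01,  6.5000e-02,  2.3000e-02,
       -0.0000e+00]), 'ee_pos': array([147.674, 606.739, 221.916]), 'orientation': array([-3.740e-01, -3.119e+00,  2.000e-03]), 'ft_force': array([0.542, 0.953, 0.26 ]), 'moment': array([-0.044,  0.   , -0.018]), 'grasp_force': np.float64(0.0), 'width': np.float64(87.647)}
top crank_top []
top brake_knob [(0.81, array([500.,  98., 221.]))]
top brake_pivot [(0.62, array([496.,  94., 222.]))]
top flywheel [(0.7, array([532., -35., 221.]))]
top engine []
top brake [(0.9, array([498.,  93., 222.])), (0.48, array([532., -34., 225.]))]
top feeler [(0.6, array([ 476., -180.,   26.]))]
top plug [(0.58, array([491., 109.,  34.]))]
side crank_top [(0.88, array([519.,   1., 233.]))]
side brake_knob [(0.89, array([496., 119., 223.]))]
side brake_pivot [(0.65, array([495., 118., 224.])), (0.28, array([519.,   1., 233.]))]
side flywheel [(0.6, array([526.,   1., 231.]))]
side engine [(0.69, array([517.,  49.,  94.]))]
side brake [(0.71, array([495., 118., 227.]))]
side feeler []
side plug [(0.72, array([497., 115.,  36.])), (0.49, array([495., 119., 225.]))]
```

View pics/top0.png

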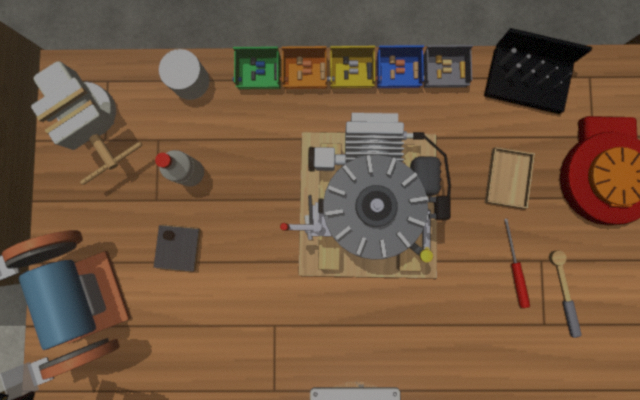

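View pics/side0.png

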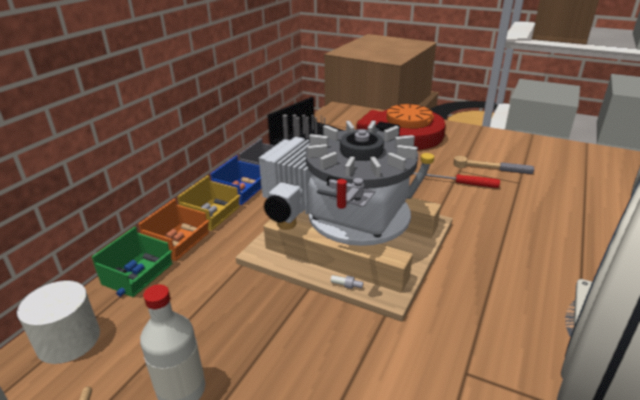

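The top view shows the flywheel at about (377,205) with 12 fins, the red knob at (284,226), the coil on the right at (427,175) and a yellow cap at (427,256). The side view agrees: red grip at (341,190), shaft end at (362,135). Next I'll measure these with the depth data.

```bash
cat > h.py <<'E'
import numpy as np,cv2
from workcell import get_obs,get_image,models
def cloud(im):
    v,u=np.mgrid[:400,:640];d=im["depth"].astype(float)
    p=np.stack([(u-im["cx"])/im["fx"]*d,-(v-im["cy"])/im["fy"]*d,-d,np.ones_like(d)],-1)
    return (p@np.array(im["cam_to_world"]).T)[...,:3]
def red(im,P):
    b,g,r=[im["pixels"][...,i].astype(int) for i in range(3)]
    return (r>90)&(g<0.45*r)&(b<0.45*r)&(P[...,2]>205)&(abs(P[...,0]-510)<80)&(abs(P[...,1]-110)<80)
E
python3 - <<'E'
from h import *
from scipy.optimize import least_squares
C={}
for c in("top","side"):
    im=dict(np.load(f"pics/{c}0.npz"));P=cloud(im);m=red(im,P)
    print(c,"cam",np.round(im["cam_to_world"][:3,3]),"fx",im["fx"],"red n",m.sum(),np.round(P[m].min(0)),np.round(P[m].max(0)),np.round(np.median(P[m],0),1))
    X,Y,Z=P[...,0],P[...,1],P[...,2]
    near=np.hypot(X-530,Y+35)<160
    s=near&(Z>258)&(Z<285);print(c,"shaft",s.sum(),np.round(P[s].mean(0),1) if s.any() else"")
    d=near&(Z>219)&(Z<256)&(np.hypot(X-530,Y+35)<125)
    C[c]=P[d]; print(c,"disc bbox",np.round(P[d].min(0)),np.round(P[d].max(0)),d.sum())
    cup=near&(np.hypot(X-530,Y+35)<55);print("cup z",np.percentile(Z[cup],[5,25,50,75,95]).round())
im=dict(np.load("pics/top0.npz"));print(np.round(im["cam_to_world"],3))
cv2.imwrite("pics/crop.png",cv2.resize(im["pixels"][100:290,270:460],None,fx=3.1,fy=3.1,interpolation=cv2.INTER_CUBIC))
E
```

```text
top cam [ 473.   50. 1187.] fx 469.3336424157913 red n 63 [473.  50. 263.] [ 501.  154. 1187.] [493.  144.7 266.4]
top shaft 139 [535.5 -36.  263.6]
top disc bbox [ 428. -160.  219.] [642.  88. 256.] 8668
cup z [224. 227. 251. 253. 261.]
side cam [235. 732. 626.] fx 474.6602085034579 red n 196 [486.  71. 217.] [523. 159. 266.] [491.7 155.  246.6]
side shaft 88 [534.1 -31.6 262.1]
side disc bbox [ 427. -160.  219.] [640.  89. 255.] 5044
cup z [224. 229. 246. 251. 260.]
[[-4.000000e-03  9.960000e-01 -9.200000e-02  4.731890e+02]
 [-1.000000e+00 -5.000000e-03 -1.100000e-02  4.950300e+01]
 [-1.100000e-02  9.200000e-02  9.960000e-01  1.187024e+03]
 [ 0.000000e+00  0.000000e+00  0.000000e+00  1.000000e+00]]
```

View pics/crop.png

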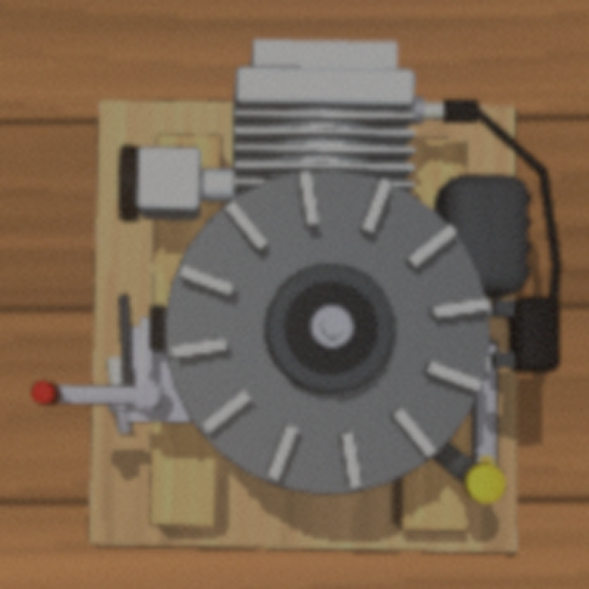

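The crop shows the knob at crop (44,392), pivot near (150,398), hub at (332,326), and the yellow cap at (486,482), outside the disc. Next come the numbers: axis, fin phase, knob and obstacle heights.

```bash
cat >> h.py <<'E'
def fins(P,c):
    """fin phase mod 30 deg (world yaw of one fin) from points on the fin tops"""
    X,Y,Z=P[...,0]-c[0],P[...,1]-c[1],P[...,2];r=np.hypot(X,Y)
    m=(r>70)&(r<102)&(Z>238)&(Z<256);a=np.arctan2(Y[m],X[m])
    z=np.exp(12j*a).mean();return np.degrees(np.angle(z))/12,abs(z),m.sum()
E
python3 - <<'E'
from h import *
from scipy.optimize import minimize
C=[]
for c in("top","side"):
    im=dict(np.load(f"pics/{c}0.npz"));P=cloud(im);C.append(P)
    r=minimize(lambda q:-fins(P,q)[1],[535,-35],method="Nelder-Mead");print(c,"axis",r.x.round(1),fins(P,r.x))
    m=red(im,P)&(P[...,0]<900)&(P[...,2]<300);q=P[m]
    for lo,hi in((215,240),(240,260),(260,270)):
        k=q[(q[:,2]>lo)&(q[:,2]<hi)]
        if len(k):print(c,"knob",lo,len(k),np.percentile(k,[10,50,90],axis=0).round(1).tolist())
P=C[0].reshape(-1,3);Z=P[:,2]
# disc rim circle by top: points 221..228
d=P[(Z>221)&(Z<229)&(np.hypot(P[:,0]-535,P[:,1]+35)<112)];import cv2
(c,r)=cv2.minEnclosingCircle(d[:,:2].astype(np.float32));print("rim",c,r)
def top(n,m):print(n,P[m][:,2].max().round() if m.any() else None)
a=np.array([148,607]);b=np.array([520,150]);t=np.clip(((P[:,:2]-a)@(b-a))/((b-a)@(b-a)),0,1)
dist=np.linalg.norm(P[:,:2]-(a+t[:,None]*(b-a)),axis=1);ok=Z<900
top("path 100",ok&(dist<110))
R=np.hypot(P[:,0]-535,P[:,1]+35);top("around 110-200",ok&(R>112)&(R<200))
top("cap",ok&(np.hypot(P[:,0]-430,P[:,1]+135)<40));top("head",ok&(abs(P[:,0]-690)<60)&(abs(P[:,1]+35)<70))
E
```

```text
top axis [535.5 -35.7] (np.float64(8.386129434256352), np.float64(0.9416370565399815), np.int64(819))
top knob 260 43 [[489.5, 142.7, 263.2], [495.0, 146.9, 265.0], [499.0, 152.6, 267.8]]
side axis [534.6 -32.2] (np.float64(8.296233351622936), np.float64(0.9443945169323235), np.int64(914))
side knob 215 70 [[488.5, 152.8, 221.0], [491.9, 155.3, 230.1], [495.7, 157.0, 237.9]]
side knob 240 77 [[488.1, 152.3, 241.9], [491.4, 155.4, 249.8], [496.0, 157.0, 258.2]]
side knob 260 49 [[487.9, 145.8, 261.1], [492.4, 151.7, 263.9], [496.8, 156.5, 264.9]]
rim (536.2874755859375, -33.6478271484375) 110.03302001953125
path 100 327.0
around 110-200 268.0
cap 226.0
head 250.0
```

Call:
jog_arm(increments=[0,0,0,0,0,-50,0,0,0,0,0,0,-50,0,0,0,0,0,0,-50,0,0,0,9.5,0,0,0,0,0,0,9.5,0,0,0,0,0,0,9.5,0,0,0,0,0,0,9.5,0,0,0,0,0,0,9.5,0,0,0,0,0,0,9.5,0,0,0,0,0,0,9.5,0,0,0,0,0,0,9.9,0,0,0,0,0,0,0,0,0,0,0])

```text
t: 2.4
ee_pos: [147.8, 607.2, 372.6]
orientation: [2.221, 2.222, -0.0]
ft_force: [-0.6, -0.6, -0.2]
width: 0.7
grasp_force: 0.0
```

Call:
jog_arm(increments=[0,0,0,-38,31,0,0,0,0,0,-38,31,0,0,0,0,0,-38,31,0,0,0,0,0,-38,31,0,0,0,0,0,-38,31,0,0,0,0,0,-38,31,0,0,0,0,0,-38,31,0,0,0,0,0,-38,31,0,0,0,0,0,-38,31,0,0,0,0,0,-38,31,0,0,0,0,0,-38,31,0,0,0,0,0,-38,31,0,0])

```text
t: 3.9
ee_pos: [520.0, 149.3, 372.9]
orientation: [2.218, 2.224, 0.001]
ft_force: [-0.2, 0.5, 1.0]
width: 0.6
grasp_force: 0.0
```

Call:
jog_arm(increments=[0,0,0,0,0,0,0,0,0,0,0,0,0,0])

```text
t: 4.15
ee_pos: [518.8, 150.9, 372.5]
orientation: [-2.221, -2.221, 0.0]
ft_force: [0.4, 0.5, -0.4]
width: 0.5
grasp_force: 0.0
```

Call:
jog_arm(increments=[0,0,0,-2,8,40,0,0,0,0,0,0,40,0,0,0,0,0,0,40,0,0,0,0,0,0,21,0,0,0,0,0,0,0,0,0,0,0,0,0,0,0])

```text
t: 4.9
ee_pos: [527.4, 149.6, 232.8]
orientation: [2.221, 2.221, 0.002]
ft_force: [0.1, -0.3, 0.5]
width: 0.4
grasp_force: 0.0
```

Call:
jog_arm(increments=[0,0,0,0,-4,0,0,0,0,0,0,-4,0,0,0,0,0,0,-4,0,0,0,0,0,0,-2,0,0,0,0,0,0,0,0,0])

```text
t: 5.52
ee_pos: [513.2, 148.7, 231.8]
orientation: [2.223, 2.22, 0.0]
ft_force: [1.4, -0.7, -0.1]
width: 0.7
grasp_force: 0.0
```

Call:
jog_arm(increments=[0,0,0,0,-3,0,0,0,0,0,0,-3,0,0,0,0,0,0,-3,0,0,0,0,0,-1,-3,0,0])

```text
t: 6.02
ee_pos: [504.2, 148.7, 232.4]
orientation: [2.221, 2.217, 0.01]
ft_force: [10.8, 5.4, -4.8]
width: 0.6
grasp_force: 4.9
```

Call:
jog_arm(increments=[0,0,0,0,-3,0,0,0,0,0,-1,-3,0,0,0,0,0,-1,-3,0,0,0,0,0,-1,-3,0,0])

```text
t: 6.52
ee_pos: [492.9, 146.4, 233.0]
orientation: [2.221, 2.217, 0.013]
ft_force: [10.6, 5.9, -1.5]
width: 0.1
grasp_force: 5.2
```

Call:
jog_arm(increments=[0,0,0,-1,-3,0,0,0,0,0,-1,-3,0,0])

```text
t: 6.78
ee_pos: [487.0, 144.5, 233.2]
orientation: [2.221, 2.217, 0.014]
ft_force: [12.0, 6.1, -0.4]
width: 0.2
grasp_force: 5.3
```

```bash
python3 - <<'E'
from h import *
o=get_obs();print(o["ft_force"].round(1),o["ee_pos"].round(1))
im=get_image("side");cv2.imwrite("pics/s1.png",cv2.resize(im["pixels"][80:260,230:450],None,fx=3,fy=3));P=cloud(im);q=P[red(im,P)];print(len(q),np.median(q,0).round(1) if len(q) else"")
E
```

```text
[12.   6.1 -0.4] [487.  144.5 233.2]
204 [465.2 149.8 245.8]
```

View pics/s1.png

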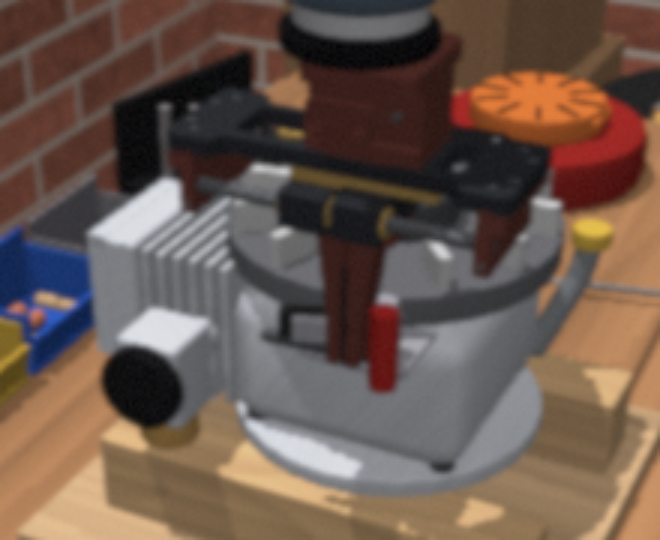

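The closed fingers are behind the red grip (crop 383,345). It has moved about 26 of its 32 mm, so I'll keep pushing.

Call:
jog_arm(increments=[0,0,0,-1,-2,0,0,0,0,0,-1,-2,0,0])

```text
t: 7.08
ee_pos: [483.2, 142.6, 233.4]
orientation: [2.221, 2.217, 0.015]
ft_force: [11.5, 7.3, 0.2]
width: 0.8
grasp_force: 5.3
```

Call:
jog_arm(increments=[0,0,0,0,-1.5,0,0,0,0,0,0,-1,0,0])

```text
t: 7.32
ee_pos: [481.3, 142.1, 233.4]
orientation: [2.219, 2.216, 0.015]
ft_force: [14.0, 3.8, -3.1]
width: 0.6
grasp_force: 7.2
```

```bash
python3 - <<'E'
from h import *
im=get_image("side");P=cloud(im);q=P[red(im,P)];print(len(q),np.median(q,0).round(1))
E
```

```text
199 [459.8 147.7 246.5]
```

Call:
jog_arm(increments=[0,0,0,0,-1,0,0,0,0,0,0,0,0,0])

```text
t: 7.62
ee_pos: [481.2, 142.1, 233.5]
orientation: [2.219, 2.215, 0.017]
ft_force: [17.0, 3.4, -5.0]
width: 0.5
grasp_force: 8.0
```

Call:
jog_arm(increments=[0,0,0,0,8,0,0,0,0,0,0,8,0,0,0,0,0,0,0,-45,0,0,0,0,0,0,-45,0,0,0,0,-38,4,0,0,0,0,0,-38,4,0,0,0,0,0,-38,4,0,0,0,0,0,-38,4,0,0,0,0,0,-38,4,0,0,0,0,0,-38,4,0,0,0,0,0,-38,4,0,0,0,0,0,0,0,0,0])

```text
t: 9.12
ee_pos: [519.1, -127.2, 321.2]
orientation: [-2.226, -2.216, 0.001]
ft_force: [-0.4, -0.3, -0.8]
width: 0.7
grasp_force: 0.0
```

Call:
jog_arm(increments=[0,0,-9.5,0,0,0,0,0,0,-9.5,0,0,0,0,0,0,-9.5,0,0,0,0,0,0,-9.5,0,0,0,0,0,0,-9.5,0,0,0,0,0,0,-9.5,0,0,0,0,0,0,-9.5,0,0,0,0,0,0,-9.5,0,0,0,0,0,0,-7.5,0,0,0,0,0,0,0,0,0,0,0,0,0,0,0,0,0,0])

```text
t: 10.5
ee_pos: [519.2, -124.7, 321.6]
orientation: [-0.183, -3.136, -0.0]
ft_force: [0.7, 0.0, -0.1]
width: 0.3
grasp_force: 0.0
```

```bash
cat >> h.py <<'E'
from scipy.spatial.transform import Rotation as R
A=np.array([535.2,-34.2])
def where():
    o=get_obs();M=R.from_rotvec(o["orientation"]).as_matrix();p=o["ee_pos"];d=p[:2]-A
    th=np.degrees(np.arctan2(d[1],d[0]));psi=np.degrees(np.arctan2(M[1,1],M[0,1]))
    u=d/np.hypot(*d);t=np.array([u[1],-u[0]]);f=o["ft_force"]
    print("t",round(float(o["t"]),2),"pos",p.round(1),"th",th.round(1),"r",np.hypot(*d).round(1),"psi",psi.round(1),"F tang",(-f[:2]@t).round(1),"rad",(f[:2]@u).round(1),"z",f[2].round(1))
    return o,M
E
python3 - <<'E'
from h import *
o,M=where();print("tool shift to entry",(M.T@(np.array([524.8,-123.6,231])-o["ee_pos"])).round(1))
im=get_image("side");P=cloud(im);q=P[red(im,P)];print("knob",np.median(q,0).round(1))
E
```

```text
t 10.5 pos [ 519.2 -124.7  321.6] th -100.0 r 91.9 psi 83.3 F tang 0.7 rad -0.2 z -0.1
tool shift to entry [-5.5  1.7 90.6]
knob [460.4 147.8 247.7]
```

Call:
jog_arm(increments=[0,0,0,-5.5,2,30,0,0,0,0,0,0,30,0,0,0,0,0,0,20,0,0,0,0,0,0,10,0,0,0,0,0,0,0,0])

```text
t: 11.18
ee_pos: [524.8, -123.8, 231.4]
orientation: [-0.181, -3.135, -0.0]
ft_force: [-0.7, 0.1, 0.3]
width: 0.6
grasp_force: 0.0
```

```bash
python3 - <<'E'
from h import *
where()
E
```

```text
t 11.18 pos [ 524.8 -123.8  231.4] th -96.6 r 90.2 psi 83.4 F tang -0.7 rad -0.0 z 0.3
```

Call:
jog_arm(increments=[0,0,1,1.57,0,0,0,0,0,1,1.57,0,0,0,0,0,1,1.57,0,0,0,0,0,1,1.57,0,0,0,0,0,1,1.57,0,0,0,0,0,1,1.57,0,0,0,0,0,1,1.57,0,0,0,0,0,1,1.57,0,0,0])

```text
t: 12.18
ee_pos: [514.1, -122.2, 232.2]
orientation: [0.4, 3.112, -0.001]
ft_force: [5.5, -1.0, -2.1]
width: 0.7
grasp_force: 2.8
```

Call:
jog_arm(increments=[0,0,1,1.57,0,0,0,0,0,1,1.57,0,0,0,0,0,1,1.57,0,0,0,0,0,1,1.57,0,0,0,0,0,1,1.57,0,0,0,0,0,1,1.57,0,0,0])

```text
t: 12.92
ee_pos: [505.2, -119.4, 232.2]
orientation: [0.563, 3.087, -0.001]
ft_force: [4.5, -2.3, -1.4]
width: 0.5
grasp_force: 2.8
```

```bash
python3 - <<'E'
from h import *
where()
E
```

```text
t 12.93 pos [ 505.2 -119.4  232.2] th -109.4 r 90.4 psi 69.3 F tang 5.0 rad 0.7 z -1.4
```

Call:
jog_arm(increments=[0,0,1,1.57,0,0,0,0,0,1,1.57,0,0,0,0,0,1,1.57,0,0,0,0,0,1,1.57,0,0,0,0,0,1,1.57,0,0,0,0,0,1,1.57,0,0,0])

```text
t: 13.68
ee_pos: [496.5, -115.7, 232.2]
orientation: [0.723, 3.053, -0.0]
ft_force: [5.7, -1.3, -2.7]
width: 0.5
grasp_force: 2.8
```

Call:
jog_arm(increments=[0,0,1,1.57,0,0,0,0,0,1,1.57,0,0,0,0,0,1,1.57,0,0,0,0,0,1,1.57,0,0,0,0,0,1,1.57,0,0,0,0,0,1,1.57,0,0,0])

```text
t: 14.42
ee_pos: [488.4, -111.1, 232.2]
orientation: [0.882, 3.011, 0.0]
ft_force: [5.5, -1.0, -2.3]
width: 0.6
grasp_force: 2.7
```

Call:
jog_arm(increments=[0,0,1,1.57,0,0,0,0,0,1,1.57,0,0,0,0,0,1,1.57,0,0,0,0,0,1,1.57,0,0,0,0,0,1,1.57,0,0,0,0,0,1,1.57,0,0,0])

```text
t: 15.18
ee_pos: [480.8, -105.7, 232.3]
orientation: [1.038, 2.96, 0.001]
ft_force: [5.6, -1.0, -2.3]
width: 0.4
grasp_force: 2.7
```

```bash
python3 - <<'E'
from h import *
where()
im=get_image("top");P=cloud(im);print(fins(P,A))
E
```

```text
t 15.18 pos [ 480.8 -105.7  232.3] th -127.2 r 89.8 psi 51.3 F tang 5.1 rad -2.6 z -2.3
(np.float64(10.571329655058712), np.float64(0.9304993462701819), np.int64(603))
```

Call:
jog_arm(increments=[0,0,1,1.57,0,0,0,0,0,1,1.57,0,0,0,0,0,1,1.57,0,0,0,0,0,1,1.57,0,0,0,0,0,1,1.57,0,0,0,0,0,1,1.57,0,0,0])

```text
t: 15.98
ee_pos: [473.8, -99.6, 232.3]
orientation: [1.192, 2.902, 0.001]
ft_force: [7.2, -2.1, -2.8]
width: 0.3
grasp_force: 2.7
```

Call:
jog_arm(increments=[0,0,1,1.57,0,0,0,0,0,1,1.57,0,0,0,0,0,1,1.57,0,0,0,0,0,1,1.57,0,0,0,0,0,1,1.57,0,0,0,0,0,1,1.57,0,0,0])

```text
t: 16.73
ee_pos: [467.3, -92.8, 232.3]
orientation: [1.342, 2.835, 0.001]
ft_force: [6.3, -3.6, -1.6]
width: 0.5
grasp_force: 2.7
```

Call:
jog_arm(increments=[0,0,1,1.57,0,0,0,0,0,1,1.57,0,0,0,0,0,1,1.57,0,0,0,0,0,1,1.57,0,0,0,0,0,1,1.57,0,0,0,0,0,1,1.57,0,0,0])

```text
t: 17.48
ee_pos: [461.7, -85.4, 232.4]
orientation: [1.489, 2.761, 0.001]
ft_force: [6.7, -3.7, -2.2]
width: 0.3
grasp_force: 2.7
```

```bash
python3 - <<'E'
from h import *
where()
E
```

```text
t 17.48 pos [461.7 -85.4 232.4] th -145.1 r 89.6 psi 33.3 F tang 6.9 rad -3.3 z -2.2
```

Call:
jog_arm(increments=[0,0,1,1.57,0,0,0,0,0,1,1.57,0,0,0,0,0,1,1.57,0,0,0,0,0,1,1.57,0,0,0,0,0,1,1.57,0,0,0,0,0,1,1.57,0,0,0])

```text
t: 18.23
ee_pos: [456.8, -77.4, 232.4]
orientation: [1.631, 2.68, 0.001]
ft_force: [6.5, -3.3, -1.4]
width: 0.7
grasp_force: 2.7
```

Call:
jog_arm(increments=[0,0,1,1.57,0,0,0,0,0,1,1.57,0,0,0,0,0,1,1.57,0,0,0,0,0,1,1.57,0,0,0,0,0,1,1.57,0,0,0,0,0,1,1.57,0,0,0])

```text
t: 18.98
ee_pos: [452.8, -68.9, 232.4]
orientation: [1.769, 2.591, 0.001]
ft_force: [5.7, -5.1, -2.4]
width: 0.6
grasp_force: 2.7
```

```bash
python3 - <<'E'
from h import *
where()
E
```

```text
t 18.98 pos [452.8 -68.9 232.4] th -157.2 r 89.4 psi 21.4 F tang 7.0 rad -3.3 z -2.4
```

Call:
jog_arm(increments=[0,0,1,1.57,0,0,0,0,0,1,1.57,0,0,0,0,0,1,1.57,0,0,0,0,0,1,1.57,0,0,0,0,0,1,1.57,0,0,0,0,0,1,1.57,0,0,0])

```text
t: 19.73
ee_pos: [449.7, -60.1, 232.4]
orientation: [1.902, 2.495, 0.001]
ft_force: [5.1, -4.3, -0.2]
width: 0.7
grasp_force: 2.7
```

Call:
jog_arm(increments=[0,0,1,1.57,0,0,0,0,0,1,1.57,0,0,0,0,0,1,1.57,0,0,0,0,0,1,1.57,0,0,0,0,0,1,1.57,0,0,0,0,0,1,1.57,0,0,0])

```text
t: 20.48
ee_pos: [447.4, -51.0, 232.4]
orientation: [2.03, 2.392, 0.001]
ft_force: [3.7, -5.3, 0.1]
width: 0.4
grasp_force: 2.7
```

```bash
python3 - <<'E'
from h import *
where()
E
```

```text
t 20.48 pos [447.4 -51.  232.4] th -169.2 r 89.4 psi 9.4 F tang 5.9 rad -2.6 z 0.1
```

Call:
jog_arm(increments=[0,0,1,1.57,0,0,0,0,0,1,1.57,0,0,0,0,0,1,1.57,0,0,0,0,0,1,1.57,0,0,0,0,0,1,1.57,0,0,0,0,0,1,1.57,0,0,0])

```text
t: 21.22
ee_pos: [446.2, -41.7, 232.4]
orientation: [2.153, 2.283, 0.001]
ft_force: [4.6, -6.2, -0.1]
width: 0.5
grasp_force: 2.6
```

Call:
jog_arm(increments=[0,0,1,1.57,0,0,0,0,0,1,1.57,0,0,0,0,0,1,1.57,0,0,0,0,0,1,1.57,0,0,0,0,0,1,1.57,0,0,0,0,0,1,1.57,0,0,0])

```text
t: 21.98
ee_pos: [445.9, -32.3, 232.4]
orientation: [2.269, 2.167, 0.001]
ft_force: [3.6, -5.7, 0.9]
width: 0.2
grasp_force: 2.6
```

```bash
python3 - <<'E'
from h import *
where()
E
```

```text
t 21.98 pos [445.9 -32.3 232.4] th 178.8 r 89.4 psi -2.6 F tang 5.6 rad -3.7 z 0.9
```

Call:
jog_arm(increments=[0,0,1,1.57,0,0,0,0,0,1,1.57,0,0,0,0,0,1,1.57,0,0,0,0,0,1,1.57,0,0,0,0,0,1,1.57,0,0,0,0,0,1,1.57,0,0,0])

```text
t: 22.72
ee_pos: [446.5, -22.9, 232.3]
orientation: [2.38, 2.046, 0.001]
ft_force: [3.1, -6.5, 1.7]
width: -0.0
grasp_force: 2.6
```

Call:
jog_arm(increments=[0,0,1,1.57,0,0,0,0,0,1,1.57,0,0,0,0,0,1,1.57,0,0,0,0,0,1,1.57,0,0,0,0,0,1,1.57,0,0,0,0,0,1,1.57,0,0,0])

```text
t: 23.48
ee_pos: [448.0, -14.8, 232.3]
orientation: [2.482, 1.918, -0.002]
ft_force: [1.1, -13.5, 2.4]
width: 0.6
grasp_force: 5.8
```

```bash
python3 - <<'E'
from h import *
where()
im=get_image("top");P=cloud(im);print(fins(P,A))
E
```

```text
t 23.48 pos [448.  -14.8 232.3] th 167.4 r 89.4 psi -14.6 F tang 12.9 rad -4.0 z 2.4
(np.float64(5.313495370866629), np.float64(0.9360869061219035), np.int64(506))
```

Call:
jog_arm(increments=[0,0,1,1.57,0,0,0,0,0,1,1.57,0,0,0,0,0,1,1.57,0,0,0,0,0,1,1.57,0,0,0,0,0,1,1.57,0,0,0,0,0,1,1.57,0,0,0])

```text
t: 24.28
ee_pos: [450.5, -6.1, 232.3]
orientation: [2.579, 1.785, -0.003]
ft_force: [0.8, -15.4, 3.5]
width: 0.6
grasp_force: 6.6
```

Call:
jog_arm(increments=[0,0,1,1.57,0,0,0,0,0,1,1.57,0,0,0,0,0,1,1.57,0,0,0,0,0,1,1.57,0,0,0,0,0,1,1.57,0,0,0,0,0,1,1.57,0,0,0])

```text
t: 25.02
ee_pos: [453.9, 2.2, 232.3]
orientation: [2.669, 1.648, -0.004]
ft_force: [0.0, -16.3, 5.3]
width: 0.2
grasp_force: 7.1
```

```bash
python3 - <<'E'
from h import *
where()
E
```

```text
t 25.02 pos [453.9   2.2 232.3] th 155.9 r 89.1 psi -26.6 F tang 14.9 rad -6.7 z 5.3
```

Call:
jog_arm(increments=[0,0,1,1.57,0,0,0,0,0,1,1.57,0,0,0,0,0,1,1.57,0,0,0,0,0,1,1.57,0,0,0,0,0,1,1.57,0,0,0,0,0,1,1.57,0,0,0])

```text
t: 25.78
ee_pos: [458.2, 10.3, 232.3]
orientation: [2.751, 1.506, -0.005]
ft_force: [-2.6, -15.6, 5.2]
width: 0.4
grasp_force: 7.3
```

Call:
jog_arm(increments=[0,0,1,1.57,0,0,0,0,0,1,1.57,0,0,0,0,0,1,1.57,0,0,0,0,0,1,1.57,0,0,0,0,0,1,1.57,0,0,0,0,0,1,1.57,0,0,0])

```text
t: 26.52
ee_pos: [463.3, 17.9, 232.3]
orientation: [2.826, 1.36, -0.005]
ft_force: [-3.6, -17.7, 7.6]
width: 0.6
grasp_force: 7.2
```

```bash
python3 - <<'E'
from h import *
where()
im=get_image("top");P=cloud(im);print(fins(P,A))
E
```

```text
t 26.52 pos [463.3  17.9 232.3] th 144.1 r 88.8 psi -38.6 F tang 16.5 rad -7.5 z 7.6
(np.float64(12.50567635149794), np.float64(0.9352702823927993), np.int64(526))
```

Call:
jog_arm(increments=[0,0,1,1.57,0,0,0,0,0,1,1.57,0,0,0,0,0,1,1.57,0,0,0,0,0,1,1.57,0,0,0,0,0,1,1.57,0,0,0,0,0,1,1.57,0,0,0])

```text
t: 27.32
ee_pos: [468.7, 25.4, 232.1]
orientation: [2.895, 1.21, -0.007]
ft_force: [-5.6, -14.8, 9.6]
width: 0.7
grasp_force: 6.8
```

Call:
jog_arm(increments=[0,0,1,1.57,0,0,0,0,0,1,1.57,0,0,0,0,0,1,1.57,0,0,0,0,0,1,1.57,0,0,0,0,0,1,1.57,0,0,0,0,0,1,1.57,0,0,0])

```text
t: 28.08
ee_pos: [475.0, 32.3, 231.9]
orientation: [2.955, 1.057, -0.008]
ft_force: [-7.0, -12.1, 8.8]
width: 1.0
grasp_force: 6.1
```

```bash
python3 - <<'E'
from h import *
where()
E
```

```text
t 28.07 pos [475.   32.3 231.9] th 132.1 r 89.7 psi -50.6 F tang 13.3 rad -4.3 z 8.8
```

Call:
jog_arm(increments=[0,0,1,1.57,0,0,0,0,0,1,1.57,0,0,0,0,0,1,1.57,0,0,0,0,0,1,1.57,0,0,0,0,0,1,1.57,0,0,0,0,0,1,1.57,0,0,0])

```text
t: 28.82
ee_pos: [482.3, 38.5, 231.8]
orientation: [3.008, 0.901, -0.008]
ft_force: [-7.2, -8.5, 8.8]
width: 0.5
grasp_force: 5.2
```

Call:
jog_arm(increments=[0,0,1,1.57,0,0,0,0,0,1,1.57,0,0,0,0,0,1,1.57,0,0,0,0,0,1,1.57,0,0,0])

```text
t: 29.32
ee_pos: [487.7, 42.2, 231.7]
orientation: [3.038, 0.796, -0.007]
ft_force: [-7.2, -6.5, 6.2]
width: 0.3
grasp_force: 4.4
```

```bash
python3 - <<'E'
from h import *
where()
im=get_image("top");P=cloud(im);print(fins(P,A))
E
```

```text
t 29.32 pos [487.7  42.2 231.7] th 121.9 r 90.0 psi -60.6 F tang 9.5 rad -1.7 z 6.2
(np.float64(-8.805968028983763), np.float64(0.9325300719091034), np.int64(550))
```

Call:
jog_arm(increments=[0,0,1,1.57,0,0,0,0,0,1,1.57,0,0,0,0,0,1,1.57,0,0,0,0,0,1,1.57,0,0,0])

```text
t: 29.88
ee_pos: [493.3, 45.5, 231.6]
orientation: [3.064, 0.689, -0.007]
ft_force: [-5.3, -4.9, 6.8]
width: 0.6
grasp_force: 3.7
```

Call:
jog_arm(increments=[0,0,1,1.57,0,0,0,0,0,1,1.57,0,0,0,0,0,1,1.57,0,0,0,0,0,1,1.57,0,0,0])

```text
t: 30.38
ee_pos: [499.3, 48.2, 231.6]
orientation: [3.087, 0.582, -0.006]
ft_force: [-5.0, -2.8, 4.0]
width: 0.6
grasp_force: 2.8
```

Call:
jog_arm(increments=[0,0,1,1.57,0,0,0,0,0,1,1.57,0,0,0,0,0,1,1.57,0,0,0,0,0,1,1.57,0,0,0])

```text
t: 30.88
ee_pos: [505.8, 50.7, 231.6]
orientation: [3.105, 0.474, -0.003]
ft_force: [-3.9, -3.1, 3.4]
width: 0.8
grasp_force: 2.2
```

```bash
python3 - <<'E'
from h import *
where()
im=get_image("top");P=cloud(im);print(fins(P,A))
E
```

```text
t 30.88 pos [505.8  50.7 231.6] th 109.1 r 89.9 psi -72.7 F tang 4.7 rad -1.7 z 3.4
(np.float64(8.70134759854083), np.float64(0.9270368776311533), np.int64(538))
```

Call:
jog_arm(increments=[0,0,1,1.57,0,0,0,0,0,1,1.57,0,0,0,0,0,1,1.57,0,0,0,0,0,1,1.57,0,0,0])

```text
t: 31.42
ee_pos: [512.9, 52.9, 231.6]
orientation: [3.12, 0.365, -0.0]
ft_force: [-4.0, -2.7, 1.7]
width: 0.7
grasp_force: 1.8
```

Call:
jog_arm(increments=[0,0,1,1.57,0,0,0,0,0,1,1.57,0,0,0,0,0,1,1.57,0,0,0,0,0,1,1.57,0,0,0])

```text
t: 31.92
ee_pos: [519.1, 54.2, 231.6]
orientation: [-3.131, -0.256, 0.0]
ft_force: [-2.7, -2.5, 1.3]
width: 0.2
grasp_force: 1.6
```

Call:
jog_arm(increments=[0,0,1,1.57,0,0,0,0,0,1,1.57,0,0,0,0,0,1,1.57,0,0,0,0,0,1,1.57,0,0,0])

```text
t: 32.42
ee_pos: [525.3, 55.1, 231.6]
orientation: [-3.138, -0.147, 0.0]
ft_force: [-2.1, -1.5, 1.3]
width: 0.5
grasp_force: 1.4
```

```bash
python3 - <<'E'
from h import *
where()
im=get_image("top");P=cloud(im);print(fins(P,A))
E
```

```text
t 32.42 pos [525.3  55.1 231.6] th 96.3 r 89.9 psi -84.7 F tang 2.2 rad -1.3 z 1.3
(np.float64(-3.630178177560135), np.float64(0.9309013560543489), np.int64(508))
```

Call:
jog_arm(increments=[0,0,0,-2.5,0,0,0,0,0,0,-2.5,0,0,0,0,0,0,0,0,-30,0,0,0,0,0,0,-40,0,0,0,0,0,0,-20,0,0,0,0,-26,-31,0,0,0,0,0,-26,-31,0,0,0,0,0,-26,-31,0,0,0,0,0,0,0,0,0,0,0,0,0,0,0,0])

```text
t: 33.72
ee_pos: [434.3, 139.8, 322.1]
orientation: [-3.138, -0.15, -0.002]
ft_force: [-0.2, 0.7, -0.0]
width: 0.5
grasp_force: 0.0
```

```bash
python3 - <<'E'
from h import *
o,M=where();print("shift",(M.T@(np.array([433,141,231])-o["ee_pos"])).round(1))
im=get_image("top");P=cloud(im);print(fins(P,A))
im=get_image("side");P=cloud(im);q=P[red(im,P)];print("knob",np.median(q,0).round(1))
E
```

```text
t 33.73 pos [434.3 139.8 322.1] th 120.1 r 201.1 psi -84.5 F tang -0.2 rad 0.7 z -0.0
shift [-1.3 -1.3 91.1]
(np.float64(-3.8167526900590683), np.float64(0.930636356035897), np.int64(813))
knob [460.3 147.7 246.4]
```

Call:
jog_arm(increments=[0,0,0,-1,-1,40,0,0,0,0,0,0,35,0,0,0,0,0,0,16,0,0,0,0,0,0,0,0,0,0,0,3,0,0,0,0,0,0,3,0,0,0,0,0,0,3,0,0,0])

```text
t: 34.7
ee_pos: [442.4, 141.6, 231.4]
orientation: [-3.138, -0.148, -0.002]
ft_force: [0.0, 0.0, 0.3]
width: 0.4
grasp_force: 0.0
```

Call:
jog_arm(increments=[0,0,0,3,0,0,0,0,0,0,3,-1,0,0,0,0,0,3,-1,0,0,0,0,0,3,-1,0,0,0,0,0,3,-1,0,0])

```text
t: 35.33
ee_pos: [456.2, 147.1, 230.6]
orientation: [-3.138, -0.148, 0.001]
ft_force: [-3.5, 2.0, -0.0]
width: 0.3
grasp_force: 1.4
```

Call:
jog_arm(increments=[0,0,0,3,-1,0,0,0,0,0,3,-1,0,0])

```text
t: 35.58
ee_pos: [462.1, 149.3, 230.6]
orientation: [3.138, 0.149, -0.0]
ft_force: [-1.3, -0.8, -0.0]
width: 0.9
grasp_force: 1.2
```

```bash
python3 - <<'E'
from h import *
where()
im=get_image("side");P=cloud(im);q=P[red(im,P)];print("knob",np.median(q,0).round(1),len(q))
E
```

```text
t 35.58 pos [462.1 149.3 230.6] th 111.7 r 197.6 psi -84.6 F tang 1.5 rad -0.2 z -0.0
knob [479.6 154.7 241.2] 127
```

Call:
jog_arm(increments=[0,0,0,2.5,0,0,0,0,0,0,2.5,0,0,0,0,0,0,2,0,0,0])

```text
t: 36.0
ee_pos: [469.0, 150.2, 230.6]
orientation: [-3.138, -0.148, 0.001]
ft_force: [-3.1, 2.6, -0.1]
width: 0.4
grasp_force: 1.6
```

Call:
jog_arm(increments=[0,0,0,1.5,0,0,0,0,0,0,1.5,0,0,0])

```text
t: 36.25
ee_pos: [471.9, 150.4, 230.6]
orientation: [-3.138, -0.149, 0.0]
ft_force: [-4.1, 2.9, -0.4]
width: 0.1
grasp_force: 1.6
```

Call:
jog_arm(increments=[0,0,0,1,0,0,0,0,0,0,1,0,0,0])

```text
t: 36.5
ee_pos: [473.9, 150.6, 230.6]
orientation: [-3.138, -0.148, 0.0]
ft_force: [-3.4, 2.6, -0.2]
width: 0.2
grasp_force: 1.6
```

```bash
python3 - <<'E'
from h import *
where()
im=get_image("side");P=cloud(im);q=P[red(im,P)];print("knob",np.median(q,0).round(1),len(q))
E
```

```text
t 36.5 pos [473.9 150.6 230.6] th 108.3 r 194.7 psi -84.6 F tang 2.4 rad 3.5 z -0.2
knob [491.3 155.8 241.2] 140
```

Close to the end, so smaller steps until it stops.

Call:
jog_arm(increments=[0,0,0,1,0,0,0,0,0,0,0,0,0,0])

```text
t: 36.8
ee_pos: [474.8, 150.7, 230.6]
orientation: [3.138, 0.148, -0.001]
ft_force: [-3.7, 2.4, 0.2]
width: 0.4
grasp_force: 1.8
```

Call:
jog_arm(increments=[0,0,0,1,0,0,0,0,0,0,0,0,0,0])

```text
t: 37.05
ee_pos: [475.0, 150.7, 230.6]
orientation: [3.138, 0.148, -0.003]
ft_force: [-7.3, 3.5, 3.3]
width: 0.6
grasp_force: 3.5
```

```bash
python3 - <<'E'
from h import *
im=get_image("side");P=cloud(im);q=P[red(im,P)];print("knob",np.median(q,0).round(1),len(q))
im=get_image("top");P=cloud(im);print(fins(P,A))
E
```

```text
knob [492.7 155.9 240.9] 124
(np.float64(-3.814653400279946), np.float64(0.9320784154557151), np.int64(814))
```

Call:
jog_arm(increments=[0,0,0,1,0,0,0,0,0,0,0,0,0,0])

```text
t: 37.4
ee_pos: [475.1, 150.8, 230.5]
orientation: [3.138, 0.148, -0.006]
ft_force: [-10.4, 3.7, 4.7]
width: 0.3
grasp_force: 5.2
```

Call:
jog_arm(increments=[0,0,0,-4,0,0,0,0,0,0,-8,0,0,0,0,0,0,-8,0,0,0,0,0,0,0,0,-40,0,0,0,0,0,0,-50,0,0,0,0,-40,0,-20,0,0,0,0,0,0,0,0,0,0,0,0,0,0,0])

```text
t: 38.4
ee_pos: [417.3, 145.2, 340.5]
orientation: [-3.138, -0.149, -0.001]
ft_force: [1.0, 0.2, -0.5]
width: 0.4
grasp_force: 0.0
```

```bash
python3 - <<'E'
from h import *
where()
im=get_image("side");cv2.imwrite("pics/end.png",im["pixels"]);P=cloud(im);q=P[red(im,P)];print("knob",np.median(q,0).round(1),len(q))
im=get_image("top");P=cloud(im);print(fins(P,A))
E
```

```text
t 38.4 pos [417.3 145.2 340.5] th 123.3 r 214.6 psi -84.6 F tang -0.9 rad -0.4 z -0.5
knob [491.2 154.6 246.9] 215
(np.float64(-3.81822429736566), np.float64(0.9314061107265066), np.int64(815))
```

View pics/end.png

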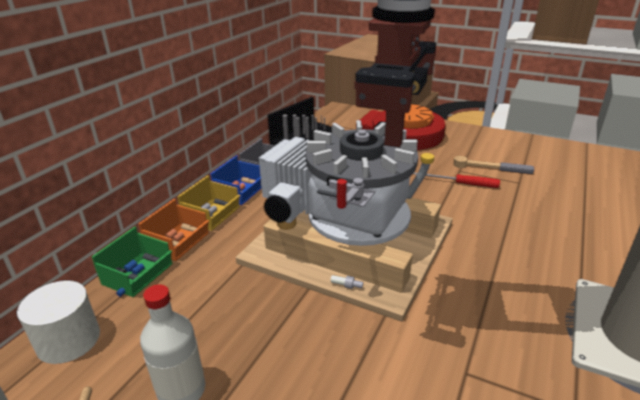

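The grip is back at its set position (341,190), the flywheel hasn't moved since the push ended, the plug is still at (347,283), and the gripper is clear. Handing in.

```bash
python3 -c "
from workcell import job
print(job.close_job())"
```

```text
the job is handed in; nothing more can be done
None
```

I released the brake, turned the flywheel about 162° clockwise to an estimated 13–19° past top dead centre (push down to about 2 N), set the brake again and handed the job in with the gripper clear, at about 38 s; no verdict came back.

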